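# Close up a two-block printing form

### The arm

A 6-joint arm with a two-finger parallel gripper is mounted at the origin on the work surface. World frame = base frame: x ahead of the robot, y to its left, z up, the work surface at z = 0. Lengths are in m, angles in rad, forces in N, time in s.
With the tool pointing down it reaches from about 0.35 to 0.775 m from the base axis. Payload 7.3 kg.
Tool frame: the origin (TCP) lies midway between the tips of the shut fingers; the grasp point (between the pads) lies 19 mm behind it (tcp_to_grasp is the distance from the TCP to the grasp point, in m); z points along the fingers, y is the line along which they close (so a half turn about z gives the same grasp; the last joint's range is limited). The gripper opens to 92 mm and grips with 3 to 60 N. Pads are 19 mm wide; open, the fingers measure 130 mm over their backs; the gripper's body (75 mm by 190 mm) begins 47 mm behind the grasp point.
Start: joints at [-1.325, 0.342, 1.524, -0, 1.275, -0.146], TCP at [0.2, -0.485, 0.227] pointing down, gripper open.
Joint ranges: [-2.53, 2.53], [-0.77, 2.02], [0.04, 2.7], [-1, 4.14], [0.28, 2.66], [-3.11, 3.11]. Speed limits (rad/s): [2.57, 2.57, 3.14, 3.14, 3.14, 3.14].

### API

Orientations are given as [roll, pitch, yaw] about the fixed x, y, z axes, in that order (R = Rz(yaw) Ry(pitch) Rx(roll)).
In Python, from cell import observe, read_camera, calibration, hand_in, tcp_to_grasp gives the robot as it stands.
- The arm moves only by the tool send_rows, never from a script. Its argument "targets" is a list of rows, each a list of 5 numbers: the opening, from 0 (shut) to 1 (fully open), then the shift along the world's x, y, z in m, then the turn about the world's z in rad. A call has 1 to 5 rows; each row shifts and turns the commanded pose from where the row before left it; what a row does not reach is not made up. A row lasts 1/10 s, in which the tool goes at most 50 mm and 8.59 degrees, less where a joint would pass 70% of its speed; a pose out of reach is approached as far as the arm can. A call is refused whole if a number of a shift passes 0.05 or a number of a turn 0.15, either way. A call with a gripper value outside its range is refused whole. The fingers move at their own pace and stop on an object; "grip_force" is the grip in N (left out, the last holds). Time passes only in rows, so rows that do not move let the fingers close. It gives the time, the measured TCP pose, the force, the opening and the grip force at its end, in the units of the state.
- observe(): the state, without advancing time (a new reading comes with each control period).
- read_camera(name): name is "scene" or "top"; returns (picture, depth): 420x560x3 uint8, red, green, blue; 420x560 float32, m along the optical axis (not along the pixel's ray), 0 where there is no reading.
- calibration(name): a dict with "intrinsics" (3x3 intrinsics, pixels), "world_to_cam" (4x4, takes a point from world to camera coordinates). Camera axes: x right, y up, looking along -z (the intrinsics and any distortion apply to the point x, -y, -z); pixel columns grow to the right and rows downward; lengths in m; the calibration is good to about 2 mm. A picture is of the moment at which its call begins. calibration takes no time and is no camera call.
- hand_in(): hands the job in; it is judged then, once.
The state is a dict: "time": time; "qpos": joint angles; "qvel": joint speeds; "joint_efforts": joint torques, N m; "tool_pos": TCP position; "tool_rot": TCP orientation; "contact_force": force on the tool from outside, world axes, zero at the start; "torque": the same for the moment, N m; "opening": finger opening in m; "grip_force": force on a finger pad.
Only numpy, scipy, OpenCV 4.12 (cv2) and the standard library are available. Lean on these libraries where they do the work, as an engineer would, in place of code of your own. Each camera call takes 0.05 s, during which the arm holds its last target. There are 200 camera calls.

### The job

Complete the row in the printing bed: take the loose carved block with the half-round motif and stand it in the bed butted flush against the block already seated there, with its back against the low back rail, so that the two half rounds meet as one full round. Only once it is home, with the sliding stop still standing clear of it, slide the stop along until it touches the row and keeps it closed, then let go. The seated block must end still home against both rails; leave the narrow spare block, the brass seal, the ink roller and the paperweight where they are.

Things in the scene. Friction and masses are not known exactly. Their poses are not given: they have to be found in the camera images.
- bed: Fixed wooden board 130 (x) by 250 (y) by 12 mm. Origin: centre of its underside. Blocks stand on its floor, z=12 mm. Back rail along the whole +x edge: inner face x=+50, 15 thick, top at z=22 mm. End rail at the +y end: inner face y=+100, 25 thick, top at z=32 mm. The -x side is open. The row of blocks runs along y from the end rail towards -y.
- neighbour: The seated block: light wood, 56 (x) by 50 (y) by 40 mm tall, loose, standing in the bed against the back rail and the end rail (up to 2 mm of play), its axes parallel to the bed's. Origin: centre of its underside. Its -y face is free: the carved half round on its top opens onto that edge.
- neighbour_join (a point): Middle of the seated block's top -y edge (block's frame: x=0, y=-25, z=40 mm), centre of its half round; axes as the block's.
- block: The loose block to add: light wood, 56 (x) by 50 (y) by 40 mm tall, about 85 g, on the felt, carving up. Origin: centre of its underside. The half round on its top opens onto its +y edge, which must meet the seated block's -y edge (axes then as the bed's; origin at about x=22, y=25, z=12 mm of the bed). Can be gripped across its 56 mm x width, fingertips above the back rail.
- block_join (a point): Middle of the loose block's top +y edge (block's frame: x=0, y=+25, z=40 mm), centre of its half round; axes as the block's. It comes to lie on neighbour_join.
- spare: The spare block, not wanted: light wood like the others but narrower, 56 (x) by 34 (y) by 40 mm, with a small complete round carved on its top. Origin: centre of its underside. It and the wanted block lie on the felt to the right of the bed in either order.
- stop (a joint): Sliding stop of the bed: dark wooden jaw 70 (x) by 28 (y) by 34 mm high with a grip on top, running along the bed's y. Value in m: 0 = fully open, grows as it moves along +y towards the row; jaw face at y = value - 80 mm of the bed; about 0.080 when it touches the completed row. Stiff slide, about 1.5 N; stays where it is left.
- stop_face (a point): Middle of the jaw's +y face, the one that meets the row (17 mm above the jaw's underside, at x=+12.5 mm of the bed); axes as the bed's.
- stop_grip (a point): Point to pinch on the stop's upright grip: a block 22 (x) by 16 (y) mm, reaching from 46 to 80 mm above the felt; this point is on its axis 67.5 mm above the felt; axes as the bed's.
- seal: Brass seal, 28 by 28 by 60 mm tall, loose, standing between the robot and the bed. Origin: centre of its underside.
- roller: Ink roller lying on the felt left of the bed: black roller 80 mm long, 32 mm thick, wooden handle; 160 mm long over all. Origin: on the felt near its middle, handle towards -x.
- paperweight: Dark wooden paperweight bar, 220 (x) by 32 by 18 mm, loose, front left. Origin: centre of its underside.
Mind the look-alikes: they are no part of the job. Leave any blue look-alike of the block alone. What is shaped like the neighbour but purple is not meant.

How it is judged:
By the outcome, as a careful person would: the job done as asked, in the order asked, and still so for the second after the job is handed in, with the robot touching nothing.
It also fails if it takes over 50 s, if anything falls off the work surface, if the arm or the gripper's body presses on something with over 40 N, if the wrist force passes 120 N, or if a joint passes its speed limit or range.

## Working session

There is one attempt and no reset: what is moved stays moved. The work goes in short steps, Python scripts to look and compute and a tool call to move; the robot and the scene stay as the last step left them, time stands still between calls to the robot, and variables do not carry over. Pictures are saved under pics/ and viewed, at most 12 in all, crops included, and the job is handed in when it is done.

Besides the shell and the picture viewer there is one more tool, called after "Request:" in YAML: its name, and indented under it one key for each argument. send_rows: Moves the arm, as the interface text tells. Its arguments: {"type":"object","properties":{"targets":{"type":"array","items":{"type":"array","items":{"type":"number"}}},"grip_force":{"type":"number"}},"required":["targets"]}

```bash
mkdir -p pics; cat > h.py <<'E'
import numpy as np,cv2
from cell import *
def snap(n,f):
    p,d=read_camera(n); cv2.imwrite(f'pics/{f}.png',p[:,:,::-1]); np.savez(f'{f}.npz',p=p,d=d); return p,d
def world(n,d,u,v,z=None):
    c=calibration(n);K=c['intrinsics'];T=np.linalg.inv(c['world_to_cam'])
    r=np.linalg.inv(K)@[u,v,1]; r=np.array([r[0],-r[1],-r[2]])
    if z is None: 
        return T[:3,:3]@(r*d[int(round(v)),int(round(u))])+T[:3,3]
    q=T[:3,:3]@r; return T[:3,3]+q*(z-T[2,3])/q[2]
E
python3 - <<'E'
from h import *
snap('top','top0');snap('scene','sc0')
print({k:v for k,v in calibration('top').items()})
print(observe()['tool_pos'],observe()['tool_rot'],tcp_to_grasp,observe()['time'])
E
```

```text
{'intrinsics': array([[541.71495418,   0.        , 279.43674732],
       [  0.        , 541.71495418, 201.49037705],
       [  0.        ,   0.        ,   1.        ]]), 'world_to_cam': array([[ 0.00293857, -0.99998836,  0.00382806,  0.04581525],
       [ 0.99534678,  0.00329358,  0.09630134, -0.54789534],
       [-0.09631282,  0.00352726,  0.99534486, -1.48322099],
       [ 0.        ,  0.        ,  0.        ,  1.        ]])}
[ 0.2003989  -0.48486838  0.22611948] [-3.14025628e+00 -2.01966349e-04  3.91775636e-01] 0.0188 0.1
```

View pics/top0.png

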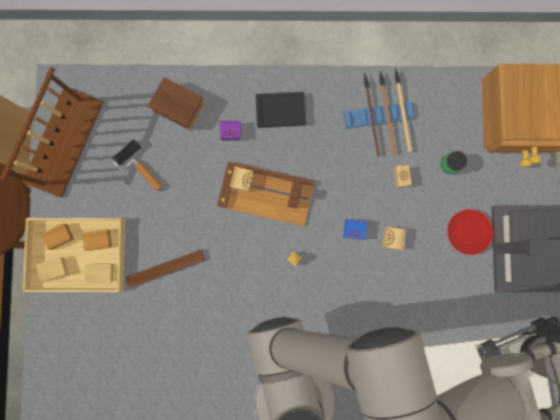

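View pics/sc0.png

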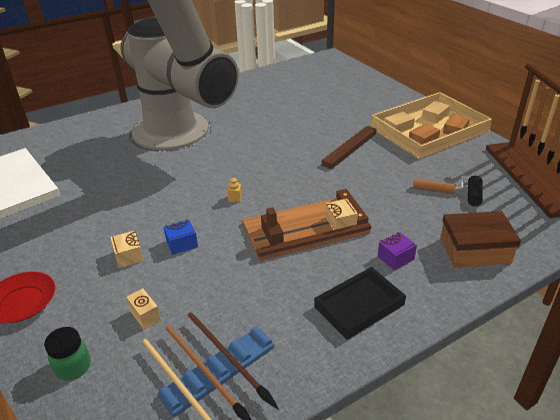

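The picture shows the bed around top (265,193) with the seated block at (241,179) and the stop at (297,193). There are two light candidates: (394,238), with a half-round and about 50 mm wide, and (403,176), narrower with a small full ring, so that one is the spare. The blue block at (355,229) and the purple one at (230,130) are look-alikes. I'll confirm in an enlarged crop.

```bash
python3 - <<'E'
from h import *
p=cv2.imread('pics/top0.png')
a=cv2.resize(p[160:260,340:425],None,fx=6,fy=6,interpolation=cv2.INTER_CUBIC)
cv2.imwrite('pics/c1.png',a[:600])
a=cv2.resize(p[155:230,212:322],None,fx=7,fy=7,interpolation=cv2.INTER_CUBIC); cv2.imwrite('pics/c2.png',a)
s=cv2.imread('pics/sc0.png')
a=cv2.resize(s[180:330,100:210],None,fx=4,fy=4,interpolation=cv2.INTER_CUBIC)
cv2.imwrite('pics/c3.png',a)
E
```

```text
(no output)
```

View pics/c1.png

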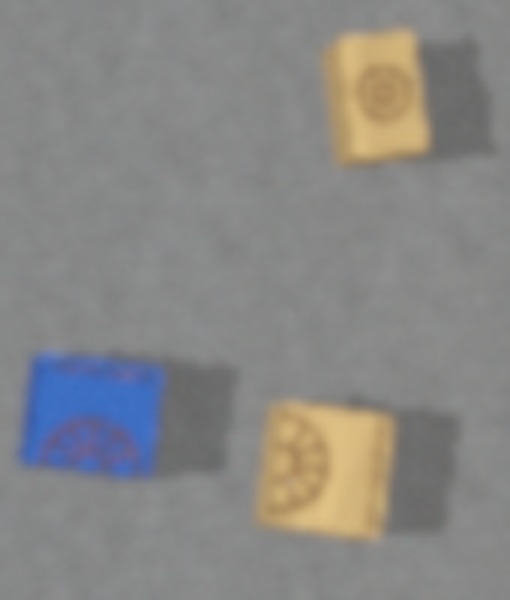

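View pics/c2.png

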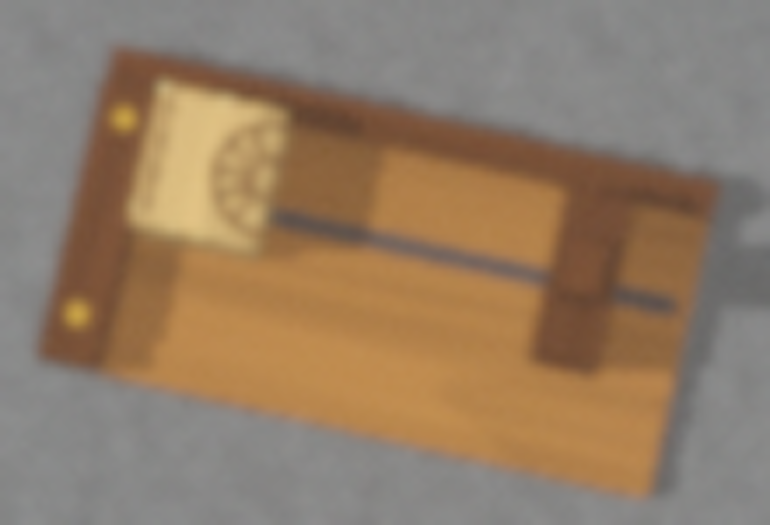

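View pics/c3.png

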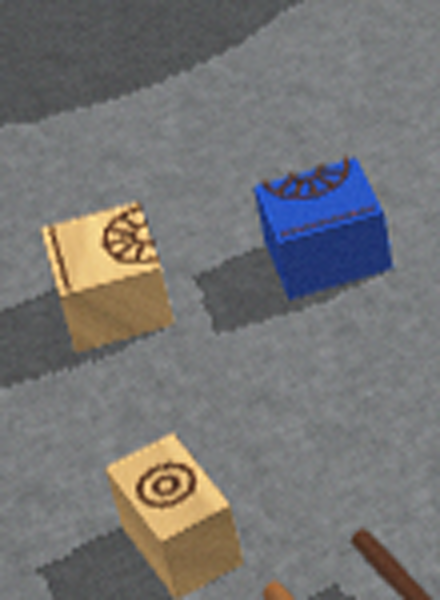

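The wanted block is at top (394,238), with the half round opening left (+y) and a line on the far edge. The spare at (403,176) has a full ring. Now I'll measure using depth clouds from both cameras.

```bash
cat > m.py <<'E'
from h import *
def cloud(n,f):
    z=np.load(f+'.npz');d=z['d'];c=calibration(n);K=c['intrinsics'];T=np.linalg.inv(c['world_to_cam'])
    v,u=np.indices(d.shape);x=(u-K[0,2])/K[0,0]*d;y=(v-K[1,2])/K[1,1]*d
    P=np.stack([x,-y,-d],-1)@T[:3,:3].T+T[:3,3];P[d==0]=np.nan;return P
def rect(P,lo,hi,c,r,px=True):
    m=(P[...,2]>lo)&(P[...,2]<hi)&(np.hypot(P[...,0]-c[0],P[...,1]-c[1])<r)
    q=P[m][:,:2].astype(np.float32); b=cv2.minAreaRect(q*1000); return m.sum(),b,P[m].mean(0).round(4),np.median(P[m][:,2])
E
python3 - <<'E'
from m import *
t=world('top',0,394,238,.04);n=world('top',0,241,179,.052);bd=world('top',0,266,194,.012);s=world('top',0,296,192,.046)
print(t,n,bd,s)
for nm,f in (('top','top0'),('scene','sc0')):
    P=cloud(nm,f)
    print(nm,'block',rect(P,.034,.046,t,.05)); print('neigh',rect(P,.045,.06,n,.05)); print('bed',rect(P,.006,.06,bd,.16)); print('grip',rect(P,.07,.09,s,.05)); print('jaw',rect(P,.039,.06,s,.055))
    print('seal',rect(P,.05,.07,world('top',0,294,258,.06),.04))
E
```

```text
[ 0.44675853 -0.26727649  0.04      ] [0.60704178 0.15347768 0.052     ] [0.57021059 0.08538621 0.012     ] [0.57226976 0.00203758 0.046     ]
top block (np.int64(356), ((446.96771240234375, -269.845458984375), (51.95698928833008, 56.239990234375), 82.186279296875), array([ 0.4466, -0.2695,  0.0402]), np.float64(0.040181945797591156))
neigh (np.int64(371), ((608.7040405273438, 152.8440399169922), (50.55864715576172, 56.76090621948242), 77.58052825927734), array([0.6084, 0.1528, 0.053 ]), np.float64(0.05311681470612584))
bed (np.int64(4455), ((570.9864501953125, 87.97430419921875), (312.7706298828125, 309.6103515625), 35.23581314086914), array([0.5718, 0.0879, 0.0203]), np.float64(0.014713351966723076))
grip (np.int64(48), ((565.7116088867188, 5.53611946105957), (15.02967643737793, 19.932147979736328), 76.12211608886719), array([0.5656, 0.0056, 0.0808]), np.float64(0.08111964571102959))
jaw (np.int64(204), ((566.5689697265625, 5.313846588134766), (27.786540985107422, 71.04349517822266), 77.4297866821289), array([0.5652, 0.0055, 0.0476]), np.float64(0.04761661150395302))
seal (np.int64
[... 638 characters left out ...]
095703, 138.70327758789062), 77.36583709716797), array([0.5885, 0.0769, 0.0222]), np.float64(0.015129669976626847))
grip (np.int64(88), ((567.4691772460938, 0.9228754043579102), (16.713899612426758, 25.058856964111328), 83.92449951171875), array([ 5.705e-01, -3.000e-04,  7.790e-02]), np.float64(0.0792632616468199))
jaw (np.int64(272), ((567.7237548828125, 1.1871986389160156), (28.109027862548828, 74.91864013671875), 77.09838104248047), array([ 0.5779, -0.0041,  0.0468]), np.float64(0.046263599846753434))
seal (np.int64(29), ((394.30047607421875, 3.1111717224121094), (13.619117736816406, 14.344447135925293), 81.20447540283203), array([0.3944, 0.0025, 0.055 ]), np.float64(0.05526831424611767))
```

Request:
send_rows:
  targets:
    - [0.85,0.035,0.03,0,0.149]
    - [0.85,0.035,0.03,0,0.149]
    - [0.85,0.035,0.03,0,0.149]
    - [0.85,0.035,0.03,0,0.149]
    - [0.85,0.035,0.03,0,0.149]
  grip_force: 25

```text
time: 0.6
tool_pos: [0.3765, -0.3337, 0.2265]
tool_rot: [-3.141, -0.0, 1.143]
contact_force: [-0.2, -0.2, 0.1]
opening: 0.0781
grip_force: 0.0
```

Request:
send_rows:
  targets:
    - [0.85,0.035,0.03,0,0.149]
    - [0.85,0.035,0.03,0,0.149]
    - [0.85,0,0,-0.04,0]
    - [0.85,0,0,-0.04,0]
    - [0.85,0,0,0,0]

```text
time: 1.1
tool_pos: [0.443, -0.2725, 0.142]
tool_rot: [-3.132, -0.006, 1.436]
contact_force: [-0.8, -0.8, 0.8]
opening: 0.0778
grip_force: 0.0
```

Request:
send_rows:
  targets:
    - [0.85,0.003,0,-0.04,0]
    - [0.85,0,0,-0.035,0]
    - [0.85,0,0,0,0]
    - [0.85,0,0,0,0]

```text
time: 1.5
tool_pos: [0.4489, -0.276, 0.0732]
tool_rot: [3.141, 0.0, 1.434]
contact_force: [1.1, -0.1, 1.6]
opening: 0.0777
grip_force: 0.0
```

```bash
python3 - <<'E'
from h import *
snap('scene','sc1')
s=cv2.imread('pics/sc1.png');cv2.imwrite('pics/c4.png',cv2.resize(s[150:300,70:230],None,fx=4,fy=4,interpolation=cv2.INTER_CUBIC))
o=observe();print(o['tool_pos'],o['tool_rot'])
E
```

```text
[ 0.4494988  -0.27637773  0.07399363] [3.13894284e+00 1.57565583e-03 1.43431836e+00]
```

View pics/c4.png

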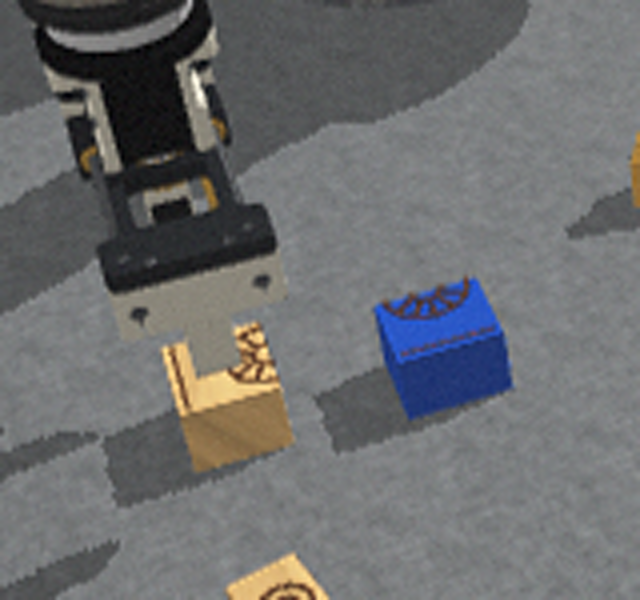

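The fingers straddle the block, seen at crop (230,400), and are aligned with it. I'll shift slightly, descend and grip.

Request:
send_rows:
  targets:
    - [0.85,-0.002,0.005,-0.02,0]
    - [0.85,0,0,-0.025,0]
    - [0.85,0,0,-0.013,0]
    - [0.85,0,0,0,0]
    - [0.5,0,0,0,0]

```text
time: 2.05
tool_pos: [0.4473, -0.2709, 0.0151]
tool_rot: [3.14, 0.001, 1.435]
contact_force: [1.1, 0.2, 0.1]
opening: 0.0742
grip_force: 0.0
```

Request:
send_rows:
  targets:
    - [0.5,0,0,0,0]
    - [0.5,0,0,0,0]
    - [0.5,0,0,0,0]

```text
time: 2.35
tool_pos: [0.447, -0.2707, 0.0146]
tool_rot: [3.14, 0.001, 1.435]
contact_force: [-0.5, 0.1, 4.4]
opening: 0.056
grip_force: 25.0
```

Request:
send_rows:
  targets:
    - [0.5,0,0,0.03,0]
    - [0.5,0,0,0.04,0]
    - [0.5,0,0,0.045,0]
    - [0.5,0,0,0,0]

```text
time: 2.75
tool_pos: [0.4493, -0.2724, 0.1346]
tool_rot: [3.132, 0.006, 1.435]
contact_force: [0.6, -0.0, -1.5]
opening: 0.056
grip_force: 25.0
```

Request:
send_rows:
  targets:
    - [0.5,0.015,0.037,0,-0.017]
    - [0.5,0.015,0.037,0,-0.017]
    - [0.5,0.015,0.037,0,-0.017]
    - [0.5,0.015,0.037,0,-0.017]
    - [0.5,0.015,0.037,0,-0.015]

```text
time: 3.25
tool_pos: [0.5215, -0.0836, 0.1281]
tool_rot: [-3.141, -0.0, 1.351]
contact_force: [0.9, -0.3, -0.3]
opening: 0.0556
grip_force: 25.0
```

Request:
send_rows:
  targets:
    - [0.5,0.015,0.037,0,0]
    - [0.5,0.015,0.037,0,0]
    - [0.5,0.015,0.037,0,0]
    - [0.5,0.01,0.03,0,0]
    - [0.5,0,0,0,0]

```text
time: 3.75
tool_pos: [0.5768, 0.0595, 0.1278]
tool_rot: [-3.141, -0.001, 1.356]
contact_force: [0.6, -0.1, -0.8]
opening: 0.0561
grip_force: 25.0
```

Request:
send_rows:
  targets:
    - [0.5,0,0,0,0]
    - [0.5,0,0,0,0]

```text
time: 3.95
tool_pos: [0.5759, 0.0549, 0.1282]
tool_rot: [-3.141, 0.001, 1.351]
contact_force: [-0.1, -0.9, -0.7]
opening: 0.0557
grip_force: 25.0
```

Request:
send_rows:
  targets:
    - [0.5,0.009,0.021,0,0]
    - [0.5,0.0086,0.021,0,0.002]
    - [0.5,0,0,0,0]
    - [0.5,0,0,0,0]

```text
time: 4.35
tool_pos: [0.5938, 0.0967, 0.1285]
tool_rot: [-3.141, 0.001, 1.353]
contact_force: [-0.5, -0.0, -0.9]
opening: 0.0559
grip_force: 25.0
```

```bash
python3 - <<'E'
from m import *
o=observe();print(o['tool_pos'],o['tool_rot'])
snap('scene','sc2');P=cloud('scene','sc2')
print(rect(P,.145,.160,o['tool_pos'],.06))
s=cv2.imread('pics/sc2.png');cv2.imwrite('pics/c5.png',cv2.resize(s[120:270,230:400],None,fx=4,fy=4,interpolation=cv2.INTER_CUBIC))
E
```

```text
[0.59375664 0.09672595 0.12849665] [-3.14108865e+00  6.40705248e-04  1.35327188e+00]
(np.int64(295), ((598.1492309570312, 82.23590087890625), (92.85420227050781, 45.905784606933594), 9.935320854187012), array([0.6036, 0.0791, 0.1525]), np.float64(0.15311109246701582))
```

View pics/c5.png

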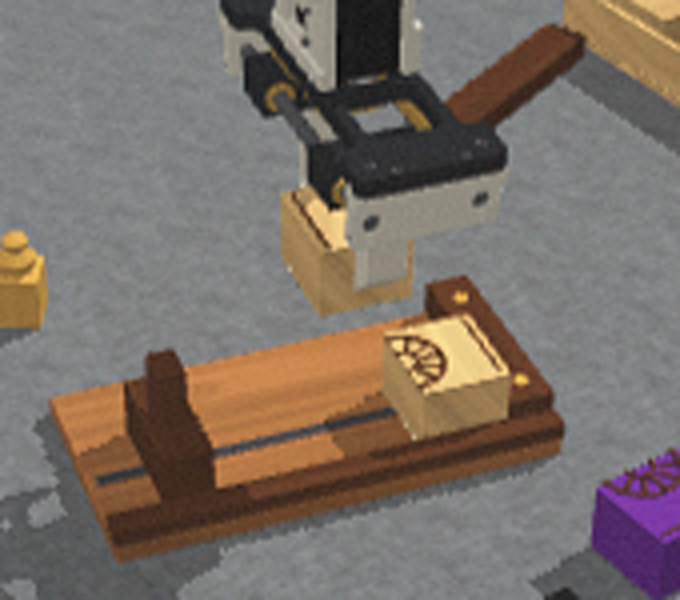

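Request:
send_rows:
  targets:
    - [0.5,0,0,-0.035,0]
    - [0.5,0,0,-0.03,0]
    - [0.5,0,0,-0.02,0]
    - [0.5,0,0,-0.006,0]
    - [0.5,0,0,0,0]

```text
time: 4.9
tool_pos: [0.5936, 0.0968, 0.0372]
tool_rot: [-3.14, 0.001, 1.353]
contact_force: [0.9, -0.2, -0.7]
opening: 0.0556
grip_force: 25.0
```

Request:
send_rows:
  targets:
    - [0.5,0,0,0,0]
    - [0.5,0,0,-0.003,0]
    - [0.5,0,0,0,0]

```text
time: 5.2
tool_pos: [0.5944, 0.0977, 0.0354]
tool_rot: [3.14, -0.0, 1.354]
contact_force: [0.8, 0.2, -1.2]
opening: 0.0557
grip_force: 25.0
```

Request:
send_rows:
  targets:
    - [0.5,0,0,-0.003,0]
    - [0.5,0,0,-0.003,0]
    - [0.5,0,0,0,0]

```text
time: 5.5
tool_pos: [0.5937, 0.0978, 0.0283]
tool_rot: [-3.141, 0.0, 1.354]
contact_force: [0.5, 0.1, -1.0]
opening: 0.0559
grip_force: 25.0
```

Request:
send_rows:
  targets:
    - [0.5,0,0,-0.0015,0]
    - [0.5,0,0,0,0]

```text
time: 5.7
tool_pos: [0.594, 0.0978, 0.027]
tool_rot: [-3.141, 0.0, 1.354]
contact_force: [-0.3, 0.0, -0.2]
opening: 0.056
grip_force: 25.0
```

Request:
send_rows:
  targets:
    - [0.5,0.001,-0.0002,0,0]
    - [0.5,0.001,-0.0002,0,0]
    - [0.5,0,0,0,0]

```text
time: 6.0
tool_pos: [0.5963, 0.0973, 0.0273]
tool_rot: [3.141, -0.0, 1.354]
contact_force: [0.6, 0.8, -1.2]
opening: 0.0559
grip_force: 25.0
```

Request:
send_rows:
  targets:
    - [0.5,0.001,-0.0002,0,0]
    - [0.5,0,0,0,0]

```text
time: 6.2
tool_pos: [0.5973, 0.0971, 0.0273]
tool_rot: [3.141, -0.0, 1.354]
contact_force: [-0.0, 1.0, -1.0]
opening: 0.0557
grip_force: 25.0
```

Request:
send_rows:
  targets:
    - [0.5,0.001,-0.0002,0,0]
    - [0.5,0,0,0,0]

```text
time: 6.4
tool_pos: [0.5976, 0.0971, 0.0271]
tool_rot: [-3.14, 0.0, 1.354]
contact_force: [-2.0, -0.0, 0.3]
opening: 0.0556
grip_force: 25.0
```

Contact with the rail is starting. Next is a bit more x, then +y.

Request:
send_rows:
  targets:
    - [0.5,0.001,-0.0002,0,0]
    - [0.5,0,0,0,0]

```text
time: 6.6
tool_pos: [0.5977, 0.0971, 0.0269]
tool_rot: [-3.138, 0.0, 1.354]
contact_force: [-4.7, 0.5, 1.3]
opening: 0.0559
grip_force: 25.0
```

Request:
send_rows:
  targets:
    - [0.5,0.0004,0.002,0,0]
    - [0.5,0.0004,0.002,0,0]
    - [0.5,0,0,0,0]

```text
time: 6.9
tool_pos: [0.5984, 0.1005, 0.0268]
tool_rot: [-3.138, 0.001, 1.354]
contact_force: [-5.8, -1.9, 0.3]
opening: 0.0555
grip_force: 25.0
```

Request:
send_rows:
  targets:
    - [0.5,0.0002,0.001,0,0]
    - [0.5,0,0,0,0]

```text
time: 7.1
tool_pos: [0.5986, 0.1013, 0.0268]
tool_rot: [-3.138, 0.001, 1.354]
contact_force: [-5.5, -2.3, 1.1]
opening: 0.0558
grip_force: 25.0
```

Request:
send_rows:
  targets:
    - [0.5,0.0002,0.001,0,0]
    - [0.5,0,0,0,0]

```text
time: 7.3
tool_pos: [0.5988, 0.1023, 0.0268]
tool_rot: [-3.138, 0.001, 1.354]
contact_force: [-5.4, -1.7, 1.5]
opening: 0.0559
grip_force: 25.0
```

Request:
send_rows:
  targets:
    - [0.5,0.0002,0.001,0,0]
    - [0.5,0,0,0,0]

```text
time: 7.5
tool_pos: [0.5991, 0.1033, 0.0269]
tool_rot: [-3.138, 0.001, 1.354]
contact_force: [-5.0, -1.7, 1.3]
opening: 0.0555
grip_force: 25.0
```

Request:
send_rows:
  targets:
    - [0.5,0.0002,0.001,0,0]
    - [0.5,0,0,0,0]

```text
time: 7.7
tool_pos: [0.5993, 0.1042, 0.0268]
tool_rot: [-3.138, 0.002, 1.354]
contact_force: [-4.6, -1.0, 2.0]
opening: 0.0559
grip_force: 25.0
```

Request:
send_rows:
  targets:
    - [0.5,0.0002,0.001,0,0]
    - [0.5,0,0,0,0]

```text
time: 7.9
tool_pos: [0.5993, 0.1043, 0.0268]
tool_rot: [-3.138, 0.003, 1.354]
contact_force: [-6.2, -6.0, 2.3]
opening: 0.0557
grip_force: 25.0
```

Request:
send_rows:
  targets:
    - [0.5,0,0,-0.001,0]
    - [0.5,0,0,0,0]
    - [0.72,0,0,0,0]
    - [0.72,0,0,0,0]
    - [0.72,0,0,0,0]

```text
time: 8.4
tool_pos: [0.6014, 0.1059, 0.0264]
tool_rot: [3.14, -0.0, 1.354]
contact_force: [0.5, 0.4, -0.1]
opening: 0.0657
grip_force: 0.0
```

Request:
send_rows:
  targets:
    - [0.72,0,0,0,0]
    - [0.72,0,0,0.02,0]
    - [0.72,0,0,0.04,0]
    - [0.72,0,0,0.04,0]
    - [0.72,0,0,0,0]

```text
time: 8.9
tool_pos: [0.6044, 0.1062, 0.1324]
tool_rot: [3.13, -0.003, 1.354]
contact_force: [0.1, -0.6, 0.4]
opening: 0.0659
grip_force: 0.0
```

```bash
python3 - <<'E'
from m import *
o=observe();print(o['tool_pos'],o['tool_rot'],o['opening'])
snap('scene','sc3')
s=cv2.imread('pics/sc3.png');cv2.imwrite('pics/c6.png',cv2.resize(s[170:270,240:380],None,fx=5.7,fy=5.7,interpolation=cv2.INTER_CUBIC))
P=cloud('scene','sc3');print(rect(P,.048,.056,(.604,.122),.08),rect(P,.048,.056,(.598,.099),.025)[2:])
E
```

```text
[0.60444794 0.10616139 0.13235058] [ 3.13041267e+00 -3.08754689e-03  1.35408182e+00] 0.06591170636500879
(np.int64(825), ((605.23291015625, 125.29283142089844), (101.48350524902344, 60.31890869140625), 77.73772430419922), array([0.6068, 0.1235, 0.0519]), np.float64(0.05196279763118694)) (array([0.5985, 0.0988, 0.052 ]), np.float64(0.05202384855807585))
```

View pics/c6.png

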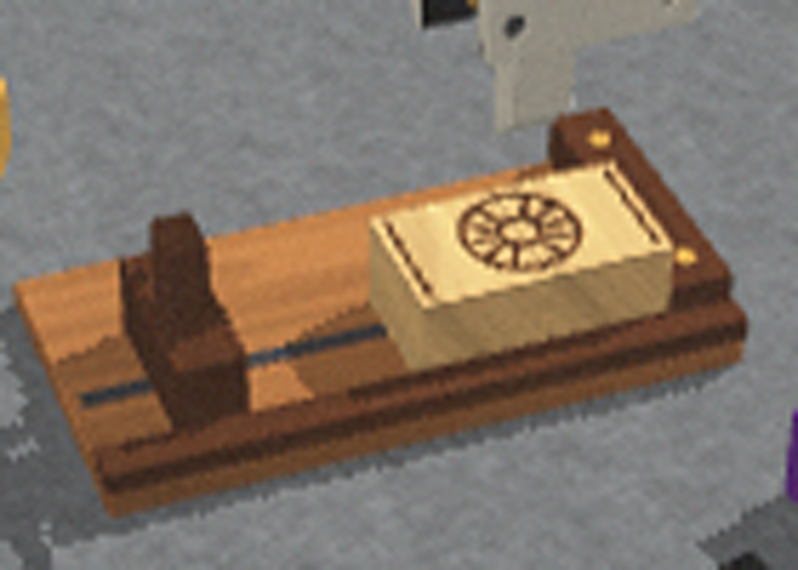

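The row is closed: the full round sits at crop (520,232) with no gap, the back is on the rail, and the stop stands clear at (185,320). Next I'll grip the stop.

Request:
send_rows:
  targets:
    - [0.55,-0.0126,-0.0342,0,0]
    - [0.55,-0.0126,-0.0342,0,0]
    - [0.55,-0.0126,-0.0342,0,0]
    - [0.55,0,0,0,0]
    - [0.55,0,0,0,0]

```text
time: 9.45
tool_pos: [0.5627, 0.0028, 0.1254]
tool_rot: [-3.14, -0.0, 1.352]
contact_force: [0.0, -0.3, -0.2]
opening: 0.0506
grip_force: 0.0
```

Request:
send_rows:
  targets:
    - [0.55,0.004,0.0005,-0.03,0]
    - [0.55,0,0,-0.03,0]
    - [0.55,0,0,-0.014,0]
    - [0.55,0,0,0,0]
    - [0.55,0,0,0,0]

```text
time: 9.95
tool_pos: [0.5674, 0.0046, 0.0521]
tool_rot: [-3.141, -0.0, 1.355]
contact_force: [0.4, 0.5, -0.4]
opening: 0.0508
grip_force: 0.0
```

```bash
python3 - <<'E'
from m import *
o=observe();print(o['tool_pos'],o['tool_rot'],o['opening'])
snap('scene','sc4')
s=cv2.imread('pics/sc4.png');cv2.imwrite('pics/c7.png',cv2.resize(s[170:270,230:370],None,fx=5.7,fy=5.7,interpolation=cv2.INTER_CUBIC))
E
```

```text
[0.56741806 0.00461714 0.05210877] [-3.14138173e+00 -1.30845849e-04  1.35496582e+00] 0.05076862853222994
```

View pics/c7.png

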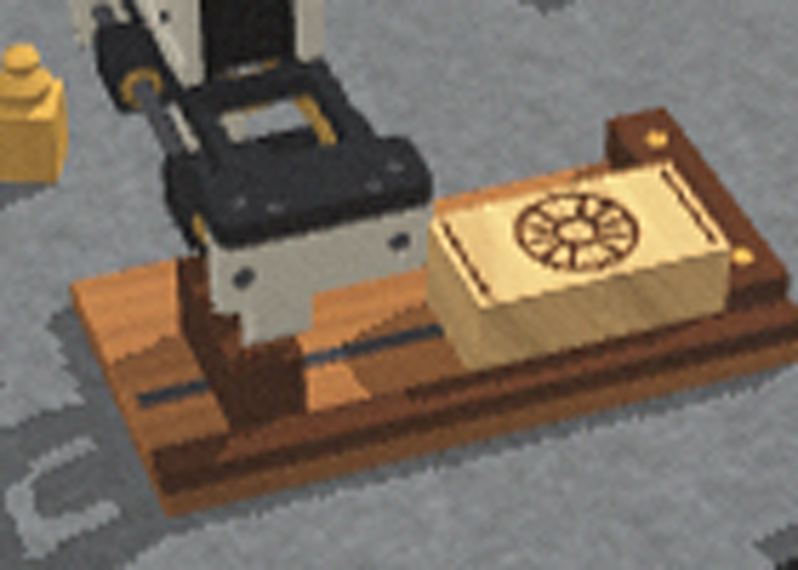

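The fingers straddle the stop's grip at crop (275,320), with the pad over the jaw and the tips above the block's top. Closing now.

Request:
send_rows:
  targets:
    - [0.55,0,-0.0015,0,0]
    - [0.15,0,0,0,0]
    - [0.15,0,0,0,0]
    - [0.15,0,0,0,0]
    - [0.15,0,0,0,0]
  grip_force: 20

```text
time: 10.5
tool_pos: [0.5671, 0.0021, 0.0524]
tool_rot: [3.141, -0.0, 1.354]
contact_force: [-3.2, 1.0, 2.3]
opening: 0.0233
grip_force: 3.4
```

Request:
send_rows:
  targets:
    - [0.15,0.0022,0.0098,0,0]
    - [0.15,0.0022,0.0098,0,0]
    - [0.15,0.0022,0.0098,0,0]
    - [0.15,0.0022,0.0098,0,0]
    - [0.15,0,0,0,0]

```text
time: 11.0
tool_pos: [0.5758, 0.0435, 0.0524]
tool_rot: [-3.141, -0.001, 1.355]
contact_force: [-3.7, 2.5, 6.0]
opening: 0.0216
grip_force: 20.0
```

Request:
send_rows:
  targets:
    - [0.15,0.0016,0.0073,0,0]
    - [0.15,0.0016,0.0073,0,0]
    - [0.15,0,0,0,0]

```text
time: 11.3
tool_pos: [0.579, 0.0575, 0.0524]
tool_rot: [-3.141, -0.001, 1.355]
contact_force: [-4.5, 2.2, 5.5]
opening: 0.0219
grip_force: 20.0
```

Request:
send_rows:
  targets:
    - [0.15,0.0004,0.002,0,0]
    - [0.15,0,0,0,0]

```text
time: 11.5
tool_pos: [0.5793, 0.0588, 0.0524]
tool_rot: [-3.141, -0.0, 1.354]
contact_force: [-4.4, 0.3, 5.8]
opening: 0.0218
grip_force: 20.0
```

Request:
send_rows:
  targets:
    - [0.15,0.0004,0.002,0,0]
    - [0.15,0,0,0,0]

```text
time: 11.7
tool_pos: [0.5797, 0.0606, 0.0524]
tool_rot: [-3.141, -0.0, 1.354]
contact_force: [-2.9, 0.6, 5.7]
opening: 0.0217
grip_force: 20.0
```

```bash
python3 - <<'E'
from m import *
snap('top','t5'); P=cloud('scene','sc4')
snap('scene','sc5')
s=cv2.imread('pics/sc5.png');cv2.imwrite('pics/c8.png',cv2.resize(s[170:270,240:380],None,fx=5.7,fy=5.7,interpolation=cv2.INTER_CUBIC))
E
```

```text
(no output)
```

View pics/c8.png

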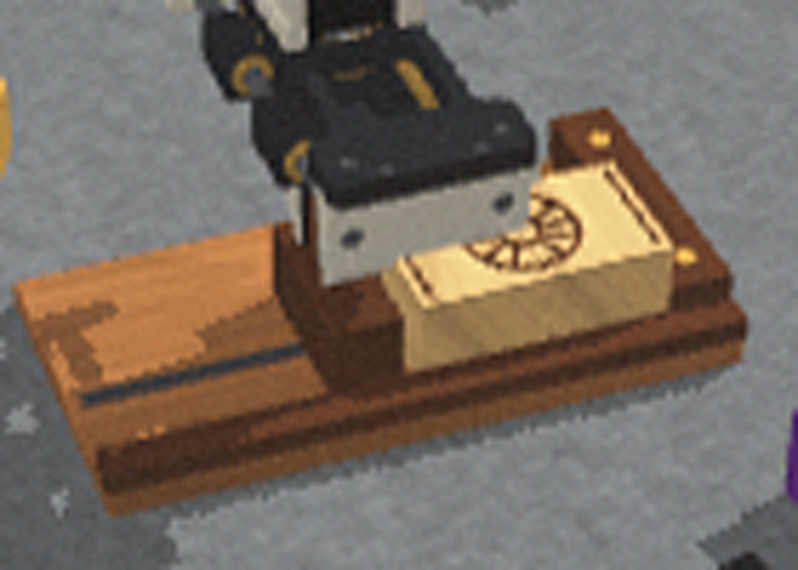

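The stop is nearly touching: the jaw is at crop (400,330), beside the block. I'll continue in 1 mm steps until the force rises.

Request:
send_rows:
  targets:
    - [0.15,0.0002,0.001,0,0]
    - [0.15,0,0,0,0]

```text
time: 12.0
tool_pos: [0.5799, 0.0614, 0.0524]
tool_rot: [-3.141, -0.0, 1.354]
contact_force: [-4.0, -0.0, 6.2]
opening: 0.0221
grip_force: 20.0
```

Request:
send_rows:
  targets:
    - [0.15,0.0002,0.001,0,0]
    - [0.15,0,0,0,0]

```text
time: 12.2
tool_pos: [0.5801, 0.0624, 0.0524]
tool_rot: [-3.141, -0.0, 1.354]
contact_force: [-4.6, -0.2, 5.5]
opening: 0.0219
grip_force: 20.0
```

Request:
send_rows:
  targets:
    - [0.15,0.0002,0.001,0,0]
    - [0.15,0,0,0,0]

```text
time: 12.4
tool_pos: [0.5804, 0.0634, 0.0524]
tool_rot: [-3.141, -0.0, 1.354]
contact_force: [-4.2, 0.1, 6.6]
opening: 0.022
grip_force: 20.0
```

Request:
send_rows:
  targets:
    - [0.15,0.0002,0.001,0,0]
    - [0.15,0,0,0,0]

```text
time: 12.6
tool_pos: [0.5806, 0.0644, 0.0524]
tool_rot: [-3.141, -0.0, 1.354]
contact_force: [-4.1, -0.1, 5.1]
opening: 0.0216
grip_force: 20.0
```

Request:
send_rows:
  targets:
    - [0.15,0.0002,0.001,0,0]
    - [0.15,0,0,0,0]

```text
time: 12.8
tool_pos: [0.5808, 0.0654, 0.0524]
tool_rot: [-3.141, -0.0, 1.354]
contact_force: [-4.5, -0.6, 5.0]
opening: 0.0217
grip_force: 20.0
```

Request:
send_rows:
  targets:
    - [0.15,0.0002,0.001,0,0]
    - [0.15,0,0,0,0]

```text
time: 13.0
tool_pos: [0.5809, 0.0659, 0.0524]
tool_rot: [-3.141, 0.001, 1.354]
contact_force: [-3.6, -2.9, 5.9]
opening: 0.022
grip_force: 20.0
```

Contact is beginning. One more step, then release.

Request:
send_rows:
  targets:
    - [0.15,0.0002,0.001,0,0]
    - [0.15,0,0,0,0]

```text
time: 13.2
tool_pos: [0.5809, 0.0659, 0.0524]
tool_rot: [-3.141, 0.002, 1.354]
contact_force: [-5.7, -6.3, 6.3]
opening: 0.0218
grip_force: 20.0
```

Request:
send_rows:
  targets:
    - [0.5,0,0,0,0]
    - [0.5,0,0,0,0]
    - [0.5,0,0,0,0]
    - [0.5,0,0,0,0]

```text
time: 13.6
tool_pos: [0.5815, 0.0672, 0.0521]
tool_rot: [3.141, -0.0, 1.354]
contact_force: [0.2, 0.4, -0.0]
opening: 0.0451
grip_force: 0.0
```

Request:
send_rows:
  targets:
    - [0.5,0,0,0.02,0]
    - [0.5,0,0,0.04,0]
    - [0.5,0,0,0.04,0]
    - [0.5,-0.03,-0.03,0.04,0]
    - [0.5,-0.03,-0.03,0,0]

```text
time: 14.1
tool_pos: [0.5283, 0.0112, 0.1912]
tool_rot: [3.131, -0.001, 1.356]
contact_force: [0.7, -0.4, -0.6]
opening: 0.0459
grip_force: 0.0
```

```bash
python3 - <<'E'
from m import *
snap('scene','sc6')
s=cv2.imread('pics/sc6.png');cv2.imwrite('pics/c9.png',cv2.resize(s[170:270,240:380],None,fx=5.7,fy=5.7,interpolation=cv2.INTER_CUBIC))
print(observe()['tool_pos'],observe()['time'],observe()['opening'])
P=cloud('scene','sc6');print(rect(P,.0495,.056,(.604,.122),.08))
E
```

```text
[0.52169394 0.00761896 0.18840663] 14.15 0.045682558063328015
(np.int64(808), ((602.9021606445312, 111.37539672851562), (128.2187957763672, 60.18256378173828), 78.11370849609375), array([0.6061, 0.122 , 0.0521]), np.float64(0.052034197048683783))
```

View pics/c9.png

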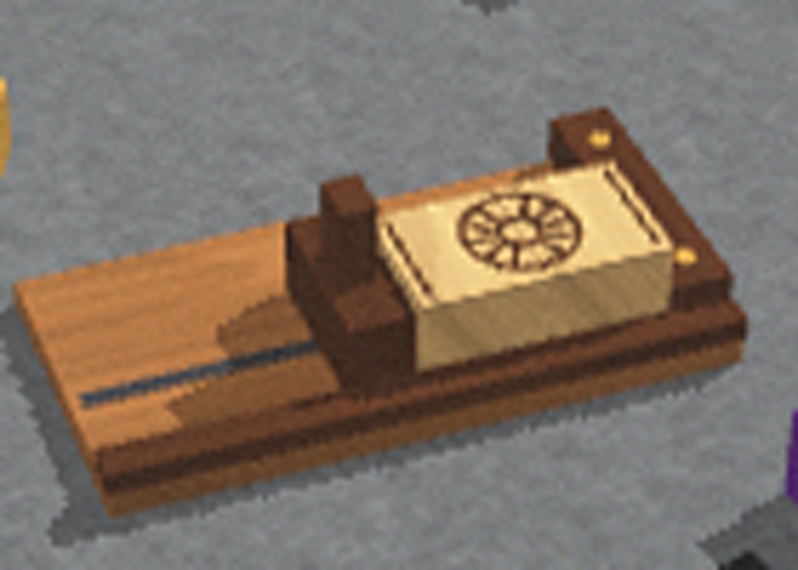

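The stop touches the row at crop (415,330), the round is complete, and the gripper is clear.

Request:
send_rows:
  targets:
    - [0.5,0,0,0,0]
    - [0.5,0,0,0,0]
    - [0.5,0,0,0,0]

```text
time: 14.45
tool_pos: [0.5262, 0.0118, 0.1862]
tool_rot: [3.142, -0.0, 1.354]
contact_force: [0.3, 0.2, -0.1]
opening: 0.0458
grip_force: 0.0
```

```bash
python3 -c "from cell import *;print(hand_in())"
```

```text
the job is handed in; nothing more can be done
None
```

The job is handed in at about 14.5 s: the loose block is butted against the seated one and the back rail with the half rounds meeting as one full round, the stop was then slid up to touch the row and released, and the arm is clear (no verdict was shown).

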